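Put the mixed-up microscope parts back on their own trays

ROBOT

A 7-joint arm with a two-finger parallel gripper is mounted at the origin on the work surface. World frame = base frame: x ahead of the robot, y to its left, z up, the work surface at z = 0. Lengths are in m, angles in rad, forces in N, time in s.
With the tool pointing down it reaches from about 0.4 to 0.85 m from the base axis. Payload 10.4 kg.
Tool frame: the origin (TCP) lies at the very end of the fingers, on their centre line; the grasp point (between the pads) lies r.tcp_to_grasp behind it (r.tcp_to_grasp is the distance from the TCP to the grasp point, in m); z points along the fingers, y is the line along which they close (so a half turn about z gives the same grasp; the last joint's range is limited). The gripper opens to 87 mm and grips with 3 to 60 N. Pads are 19 mm wide; open, the fingers measure 117 mm over their backs; the gripper's body (75 mm by 190 mm) begins 51 mm behind the grasp point.
Start: joints at [-1.173, 0.332, -0.065, 1.46, 0.022, 1.35, -0.088], TCP at [0.255, 0.571, 0.223] pointing down, gripper open.
Joint ranges: [-2.6, 2.6], [-0.5, 2.12], [-1.47, 1.34], [0.16, 2.42], [-1.27, 4.41], [0.06, 2.06], [-2.6, 2.6]. Speed limits (rad/s): [2.22, 2.22, 2.79, 2.79, 3.14, 3.14, 3.14].

INTERFACE

Orientations are given as a unit quaternion [x, y, z, w].
In Python, from bench import monitor, cams, ticket, r gives the robot as it stands.
- The arm moves only by the shell command python3 -m crank 'ROWS' [OPENING] [FORCE]. ROWS is a JSON object whose one key "steps" holds a list of rows, each a list of 2 entries, a list of its own where there are three numbers: the shift along the world's x, y, z in units of 25 mm (1.0 is 25 mm), then the turn, a rotation vector about the world's x, y, z in units of 5 degrees (1.0 is 5 degrees). In form: {"steps": [[[x, y, z], [ax, ay, az]], ...]}. A call has 1 to 10 rows; each row shifts and turns the commanded pose from where the row before left it; what a row does not reach is not made up. A row lasts 1/12 s, in which the tool goes at most 41.7 mm and 7.16 degrees, less where a joint would pass 70% of its speed; a pose out of reach is approached as far as the arm can. A call is refused whole if a number of a shift passes 1 or a number of a turn 1, either way. A call with a gripper value outside its range is refused whole. OPENING is the finger opening in mm, from 0 to 87, set as the call begins (- or left out, the last holds). The fingers move at their own pace and stop on an object; FORCE is the grip in N (left out, the last holds). Time passes only in rows, so rows that do not move let the fingers close. It gives the time, the measured TCP pose, the force, the opening and the grip force at its end, in the units of the state.
- monitor.read_state(): the state, without advancing time (a new reading comes with each control period).
- cams.camera(name): name is "scene" or "top" or "wrist"; returns a dict with "pixels" (384x512x3 uint8, blue, green, red), "z_map" (384x512 float32, m along the optical axis (not along the pixel's ray), 0 where there is no reading), "vfov" (degrees; the focal length in pixels is half the picture's height over the tangent of half this angle, whatever the lens; pixels are square), "cx", "cy" (the principal point, pixels), "T" (4x4, takes a point from camera to world coordinates). Camera axes: x right, y up, looking along -z (the intrinsics and any distortion apply to the point x, -y, -z); pixel columns grow to the right and rows downward; lengths in m; the calibration is good to about 2 mm. The wrist camera is an equidistant fisheye: a pixel r from the principal point sees the ray r / f radians off the axis. A picture is of the moment at which its call begins.
- ticket.close_job(): hands the job in; it is judged then, once.
The state is a dict: "time": time; "joint_positions": joint angles; "joint_vel": joint speeds; "joint_torque": joint torques, N m; "ee_pos": TCP position; "eef_rot": TCP orientation; "ft_force": force on the tool from outside, world axes, zero at the start; "torque": the same for the moment, N m; "width": finger opening in m; "grip_force": force on a finger pad.
Only numpy, scipy, OpenCV 4.12 (cv2) and the standard library are available. Lean on these libraries where they do the work, as an engineer would, in place of code of your own. Each camera call takes 0.05 s, during which the arm holds its last target. There are 200 camera calls.

TASK

The three loose microscope parts each stand on the cork pad of a wrong tray. Swap them round so that each stands upright in the middle of the pad of the tray that holds two more of its kind, parking one of them upright in the middle of the empty spare pad on the way, and leave the spare pad empty at the end. They are glass optics: set them down gently, never drop them or knock them over, and leave the oil bottle standing where it is.

Things in the scene. Friction and masses are not known exactly. Their poses are not given: they have to be found in the camera images.
- objective: objective lens: slender round stepped steel barrel, standing nose up, 60 mm tall, 31 mm across from 6 to 34 mm above its underside, 27 mm across below that and from 34 to 46 mm, then a cone tapering to a 12 mm nose; about 0.14 kg. One loose piece, standing on a round cork pad of a tray at the start. Origin at the centre of its underside, z up.
- eyepiece: eyepiece: squat black round cylinder with a large glass lens on top, 44 mm tall, 47 mm across from 14 to 38 mm above its underside, 43 mm across below that; about 0.13 kg. One loose piece, standing on a round cork pad of a tray at the start. Origin at the centre of its underside, z up.
- cube: filter cube: black rectangular block 40 mm (its x) by 34 mm (its y) by 38 mm tall with a round glass window in the top and in one side; about 0.10 kg; it may stand on a pad any way round. One loose piece, standing on a round cork pad of a tray at the start. Origin at the centre of its underside, z up.
- objective_tray: fixed grey tray of the objective lenses, plate 210 x 90 x 8 mm. At its near end a round cork pad, 60 mm across, top 11 mm above the bench; beyond it in a row two more objective lenses fixed for good, 75 and 130 mm from the pad centre. Origin on the bench under the pad centre; x points along the row, away from the robot within 0.22 rad; z up
- eyepiece_tray: fixed grey tray of the eyepieces, plate 210 x 90 x 8 mm. At its near end a round cork pad, 60 mm across, top 11 mm above the bench; beyond it in a row two more eyepieces fixed for good, 75 and 130 mm from the pad centre. Origin on the bench under the pad centre; x points along the row, away from the robot within 0.22 rad; z up
- cube_tray: fixed grey tray of the filter cubes, plate 210 x 90 x 8 mm. At its near end a round cork pad, 60 mm across, top 11 mm above the bench; beyond it in a row two more filter cubes fixed for good, 75 and 130 mm from the pad centre. Origin on the bench under the pad centre; x points along the row, away from the robot within 0.22 rad; z up
- spare_pad: empty spare place: fixed grey plate 90 x 90 mm, 8 mm thick, with the same round cork pad (60 mm across, top 11 mm above the bench) in its middle. Origin on the bench under the pad centre, z up. The three trays and the spare place stand side by side in any order, about 220 mm apart
- oil_bottle: bystander: small amber bottle of immersion oil with a black cap, 28 mm across, 65 mm tall, standing loose on the bench between the trays and the robot; origin at the centre of its underside, z up
Mind the look-alikes: they are no part of the job. Of the things that look like the spare_pad, take the one that is farthest from the robot's base at the start.

How it is judged:
On the way:
1. one of the three parts stands upright and released in the middle of the spare pad (within 15 mm) (((horizontal distance between objective and spare_pad below 0.015 m and z of objective in the frame of spare_pad between 0.007 and 0.015 m and angle between objective's own z axis and vertical below 0.15 rad and linear speed of objective below 0.03 m/s and angular speed of objective below 0.3 rad/s and contact force between the fingers and objective below 0.1 N) or (horizontal distance between eyepiece and spare_pad below 0.015 m and z of eyepiece in the frame of spare_pad between 0.007 and 0.015 m and angle between eyepiece's own z axis and vertical below 0.15 rad and linear speed of eyepiece below 0.03 m/s and angular speed of eyepiece below 0.3 rad/s and contact force between the fingers and eyepiece below 0.1 N) or (horizontal distance between cube and spare_pad below 0.015 m and z of cube in the frame of spare_pad between 0.007 and 0.015 m and angle between cube's own z axis and vertical below 0.15 rad and linear speed of cube below 0.03 m/s and angular speed of cube below 0.3 rad/s and contact force between the fingers and cube below 0.1 N))), for 0.2 s.
At the end, for the whole second after the job is handed in: Each of the three parts stands upright (within 0.15 rad) on the cork pad of the tray of its own kind, within 15 mm of the pad's centre, released and at rest; so the spare pad is empty again (horizontal distance between objective and objective_tray below 0.015 m and z of objective in the frame of objective_tray between 0.007 and 0.015 m and angle between each of objective, eyepiece, cube's own z axis and vertical below 0.15 rad and linear speed of each of objective, eyepiece, cube below 0.03 m/s and angular speed of each of objective, eyepiece, cube below 0.3 rad/s and contact force between the fingers and objective below 0.1 N and horizontal distance between eyepiece and eyepiece_tray below 0.015 m and z of eyepiece in the frame of eyepiece_tray between 0.007 and 0.015 m and contact force between the fingers and eyepiece below 0.1 N and horizontal distance between cube and cube_tray below 0.015 m and z of cube in the frame of cube_tray between 0.007 and 0.015 m and contact force between the fingers and cube below 0.1 N); the robot touches nothing.
It fails at once if one of the three parts is knocked over (tilted beyond 0.7 rad) (angle between any of objective, eyepiece, cube's own z axis and vertical above 0.7 rad).
It fails at once if one of the three parts is dropped from more than about 3 cm (moves faster than 0.8 m/s out of the fingers) ((linear speed of objective above 0.8 m/s and contact force between the fingers and objective below 0.05 N) or (linear speed of eyepiece above 0.8 m/s and contact force between the fingers and eyepiece below 0.05 N) or (linear speed of cube above 0.8 m/s and contact force between the fingers and cube below 0.05 N)).
It fails at once if the oil bottle is knocked over or pushed more than 25 mm away (distance of oil_bottle from where it was at the start of the episode above 0.025 m or angle between oil_bottle's own z axis and vertical above 0.5 rad).
It also fails if it takes over 112 s, if anything falls off the work surface, if the arm or the gripper's body presses on something with over 40 N, if the wrist force passes 120 N, or if a joint passes its speed limit or range.

## Working session

There is one attempt and no reset: what is moved stays moved. The work goes in short steps, Python scripts to look and compute and a shell command to move; the robot and the scene stay as the last step left them, time stands still between calls to the robot, and variables do not carry over. Pictures are saved under pics/ and viewed, at most 14 in all, crops included, and the job is handed in when it is done.

```bash
mkdir -p pics; ls
python3 - <<'E'
from bench import monitor,cams,r
import cv2,numpy as np
s=monitor.read_state();print(s['time'],s['ee_pos'],s['eef_rot'],s['width'],r.tcp_to_grasp)
for n in ['top','scene']:
    c=cams.camera(n);cv2.imwrite(f'pics/{n}0.png',c['pixels']);np.savez(n+'0.npz',**c)
    print(n,c['vfov'],c['cx'],c['cy'],np.round(c['T'],3).tolist())
E
```

```text
pics
0.0 [0.25515314 0.57011414 0.22175757] [ 2.08839313e-01  9.77949703e-01 -7.09554484e-04 -1.25485794e-04] 0.08694249724050841 0.0187
top 46.04320049593476 258.0093467105096 188.99254317916248 [[-0.006, 0.993, -0.116, 0.279], [-1.0, -0.01, -0.029, -0.039], [-0.03, 0.116, 0.993, 1.126], [0.0, 0.0, 0.0, 1.0]]
scene 49.66772223554546 256.44398509974167 191.17547411308894 [[-0.766, -0.397, 0.505, 0.929], [0.642, -0.479, 0.598, 0.624], [0.004, 0.783, 0.622, 0.686], [0.0, 0.0, 0.0, 1.0]]
```

View pics/top0.png

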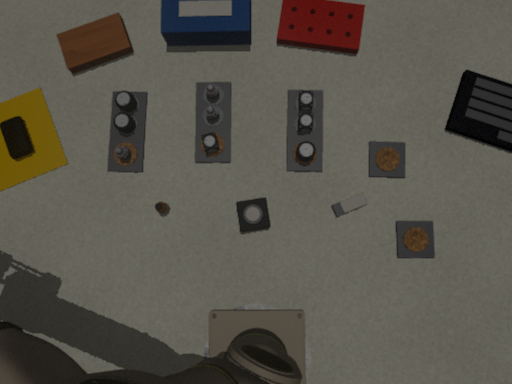

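View pics/scene0.png

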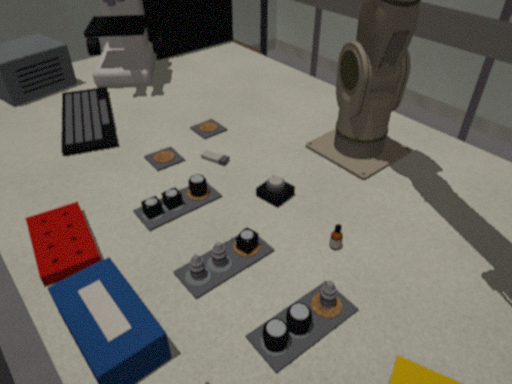

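The top view shows, from left to right:
- Eyepiece tray with the objective at (124,153).
- Objective tray with the cube at (212,143).
- Cube tray with the eyepiece at (305,151).
- Spare pad, the far one, at (387,159). Its look-alike is at (415,239).
- Oil bottle at (162,208).

The scene view agrees with this. Next I'll measure the positions.

```bash
cat > h.py <<'E'
import numpy as np,cv2
def cloud(c):
    z=c['z_map'];H,W=z.shape;f=H/2/np.tan(np.radians(float(c['vfov']))/2)
    v,u=np.mgrid[:H,:W];p=np.stack([(u-c['cx'])/f*z,-(v-c['cy'])/f*z,-z],-1)
    return p@c['T'][:3,:3].T+c['T'][:3,3]
def plane(c,uv,h):
    uv=np.asarray(uv,float);f=192/np.tan(np.radians(float(c['vfov']))/2)
    d=np.c_[(uv[:,0]-c['cx'])/f,-(uv[:,1]-c['cy'])/f,-np.ones(len(uv))]@c['T'][:3,:3].T
    o=c['T'][:3,3];return (o+d*((h-o[2])/d[:,2])[:,None])[:,:2]
E
python3 - <<'E'
from h import *
c=dict(np.load('top0.npz'));P=cloud(c);g=c['pixels'].max(-1)
print('bench z',np.median(P[230:300,300:380,2]),P[230:300,300:380,2].std(),'bench val',np.median(g[230:300,300:380]))
bgr=c['pixels'].astype(int)
cork=(((bgr[...,2]-bgr[...,0])>35)).astype(np.uint8)
m=(g<85).astype(np.uint8)
n,l,st,ce=cv2.connectedComponentsWithStats(m)
for i in range(1,n):
    x,y,w,h,a=st[i]
    if a<60 or y>260 or a>8000: continue
    v,u=np.nonzero(l==i)
    R=cv2.minAreaRect(plane(c,np.c_[u,v],.008).astype(np.float32))
    print(st[i],np.round(R[0],4),np.round(R[1],4),round(R[2],1))
for nm,(u0,v0) in dict(eyeT=(124,153),objT=(212,143),cubT=(305,151),spare=(387,159),fake=(415,239),bottle=(162,208)).items():
    s=np.s_[v0-22:v0+22,u0-22:u0+22]
    v,u=np.nonzero(cork[s]);uv=np.c_[u+u0-22,v+v0-22]
    if len(u)>5: 
        q=plane(c,uv,.011);print(nm,'cork circle',np.round(cv2.minEnclosingCircle(q.astype(np.float32)),4) if 0 else cv2.minEnclosingCircle(q.astype(np.float32)))
    p=P[s].reshape(-1,3);t=p[p[:,2]>.03]
    if len(t):
        k=t[t[:,2]>t[:,2].max()-.008];print('  n',len(t),'zmax',t[:,2].max().round(4),'top mean',k.mean(0).round(4),'box mid',((k.min(0)+k.max(0))/2).round(4),(k.max(0)-k.min(0)).round(3))
E
```

```text
bench z -0.0007840462353597699 0.07665790942965253 bench val 103.0
[ 160    0   92   53 3943] [0.8405 0.129 ] [0.2412 0.1432] 88.9
[  57   13   77   64 3106] [0.7957 0.4174] [0.1278 0.1797] 19.6
[276  38  83  19 704] [ 0.7765 -0.1596] [0.2131 0.0239] 81.0
[ 444   69   68   85 4124] [ 0.603  -0.5807] [0.1737 0.1764] 70.1
[ 195   82   37   82 2849] [0.5825 0.1073] [0.2124 0.0923] 0.0
[ 107   90   41   84 2725] [0.5622 0.3265] [0.0937 0.2158] 88.1
[ 286   90   38   83 2697] [ 0.5573 -0.1242] [0.0924 0.2131] 87.8
[   0  116   35   45 1054] [0.5477 0.6121] [0.1151 0.0656] 21.9
[ 368  141   38   38 1347] [ 0.4811 -0.3269] [0.0918 0.0934] 87.5
[236 197  35  38 917] [0.3443 0.0069] [0.084  0.0796] 9.0
[155 202  15  15 169] [0.3645 0.2328] [0.0396 0.0312] 37.6
[331 202  35  16 177] [ 0.3659 -0.2286] [0.0334 0.0818] 18.0
[ 395  220   40   39 1437] [ 0.2837 -0.3873] [0.0931 0.0921] 89.7
eyeT cork circle ((0.5034754276275635, 0.33032146096229553), 0.028142038732767105)
  n 164 zmax 1.1264 top mean [ 0.2789 -0.0388  1.1264] box mid [ 0.2789 -0.0388  1.1264] [0. 0. 0.]
objT cork circle ((0.5246304273605347, 0.10871657729148865), 0.028290381655097008)
  n 269 zmax 1.1264 top mean [ 0.2789 -0.0388  1.1264] box mid [ 0.2789 -0.0388  1.1264] [0. 0. 0.]
cubT cork circle ((0.5001689195632935, -0.12290982156991959), 0.028234314173460007)
  n 333 zmax 1.1264 top mean [ 0.2789 -0.0388  1.1264] box mid [ 0.2789 -0.0388  1.1264] [0. 0. 0.]
spare cork circle ((0.48241373896598816, -0.32800304889678955), 0.028786804527044296)
  n 6 zmax 1.1264 top mean [ 0.2789 -0.0388  1.1264] box mid [ 0.2789 -0.0388  1.1264] [0. 0. 0.]
fake cork circle ((0.28376007080078125, -0.3885113596916199), 0.029027998447418213)
  n 10 zmax 1.1264 top mean [ 0.2789 -0.0388  1.1264] box mid [ 0.2789 -0.0388  1.1264] [0. 0. 0.]
  n 123 zmax 1.1264 top mean [ 0.2789 -0.0388  1.1264] box mid [ 0.2789 -0.0388  1.1264] [0. 0. 0.]
```

Run:
```python
from h import *
c=dict(np.load('top0.npz'));s=dict(np.load('scene0.npz'))
A=[]
for d in (c,s):
    P=cloud(d);ok=(d['z_map']>0)&(np.abs(P[...,2])<.12);A.append(P[ok])
    print(ok.mean())
for nm,(x,y),lo in [('objective',(.503,.33),.045),('cube',(.523,.108),.02),('eyepiece',(.499,-.123),.025),('bottle',(.365,.233),.02)]:
    for t,p in zip(('top','scene'),A):
        k=p[(np.hypot(p[:,0]-x,p[:,1]-y)<.045)&(p[:,2]>lo)]
        if len(k)<5: print(nm,t,len(k));continue
        R=cv2.minAreaRect(k[:,:2].astype(np.float32))
        zt=np.percentile(k[:,2],95);q=k[k[:,2]>zt-.005]
        R2=cv2.minAreaRect(q[:,:2].astype(np.float32))
        print(nm,t,len(k),'z95',zt.round(4),np.round(np.r_[R[0],R[1],R[2]],4),'top',np.round(np.r_[R2[0],R2[1],R2[2]],4))
# tray plates: z band both views
g=c['pixels'].max(-1);m=(g<85).astype(np.uint8);n,l,st,_=cv2.connectedComponentsWithStats(m)
for nm,(u,v) in dict(eyeT=(117,170),objT=(200,120),cubT=(292,120),spare=(372,145)).items():
    w,q=np.nonzero(l==l[v,u]);B=cv2.boxPoints(cv2.minAreaRect(plane(c,np.c_[q,w],.008).astype(np.float32)))
    B=B[np.argsort(B[:,0])];near=B[:2].mean(0);far=B[2:].mean(0);d=(far-near)/np.linalg.norm(far-near);L=np.linalg.norm(far-near)
    mid=(near+far)/2;print(nm,'yaw',np.arctan2(d[1],d[0]).round(3),'pad',(mid-(d*.06 if L>.15 else 0)).round(4),L.round(4))
    # same from scene depth: points with z 4..9.5mm
    p=A[1];k=p[(np.abs((p[:,:2]-mid)@d)<L/2+.02)&(np.abs((p[:,:2]-mid)@[-d[1],d[0]])<.065)&(p[:,2]>.0055)&(p[:,2]<.01)]
    R=cv2.minAreaRect(k[:,:2].astype(np.float32));print('   scene',len(k),np.round(R[0],4),np.round(R[1],3),round(R[2],1),'topmid',mid.round(4))
```

```text
0.9512379964192709
0.7930450439453125
objective top 111 z95 0.0721 [5.01000e-01 3.25700e-01 2.70000e-02 2.62000e-02 6.57875e+01] top [5.01000e-01 3.25300e-01 1.22000e-02 1.33000e-02 5.62286e+01]
objective scene 180 z95 0.0699 [5.03500e-01 3.31400e-01 2.21000e-02 2.64000e-02 2.94412e+01] top [5.01700e-01 3.31100e-01 1.37000e-02 1.25000e-02 1.40274e+01]
cube top 270 z95 0.0516 [ 0.5255  0.1096  0.0423  0.0341 13.2853] top [ 0.5257  0.1093  0.0399  0.0339 15.3413]
cube scene 386 z95 0.0491 [ 0.5263  0.114   0.0428  0.0354 13.6185] top [ 0.5261  0.1137  0.0407  0.0348 13.6185]
eyepiece top 318 z95 0.058 [ 4.99500e-01 -1.24000e-01  4.56000e-02  4.52000e-02  8.47579e+01] top [ 4.99500e-01 -1.25500e-01  3.76000e-02  3.79000e-02  6.30313e+01]
eyepiece scene 295 z95 0.055 [ 0.5015 -0.1189  0.0453  0.0453 15.1636] top [ 0.5004 -0.1208  0.04    0.038  17.0163]
bottle top 121 z95 0.0667 [3.65400e-01 2.26400e-01 2.42000e-02 2.77000e-02 7.29665e+01] top [0.3659 0.2293 0.0123 0.0144 3.268 ]
bottle scene 200 z95 0.0636 [3.68500e-01 2.34600e-01 2.23000e-02 2.64000e-02 5.05818e+01] top [3.66400e-01 2.33500e-01 1.37000e-02 1.39000e-02 8.65613e+01]
eyeT yaw -0.033 pad [0.5022 0.3285] 0.2158
   scene 2278 [0.5647 0.3307] [0.09  0.209] 87.9 topmid [0.5622 0.3265]
objT yaw 0.001 pad [0.5225 0.1072] 0.2124
   scene 1489 [0.5863 0.1113] [0.091 0.209] 89.9 topmid [0.5825 0.1073]
cubT yaw -0.038 pad [ 0.4974 -0.1219] 0.2131
   scene 698 [ 0.5616 -0.1198] [0.092 0.209] 88.0 topmid [ 0.5573 -0.1242]
spare yaw -0.044 pad [ 0.4811 -0.3269] 0.0934
   scene 317 [ 0.4847 -0.3234] [0.091 0.088] 86.7 topmid [ 0.4811 -0.3269]
```

Run:
```python
import cv2,numpy as np
im=np.load('top0.npz')['pixels'][75:215,90:420]
im=cv2.convertScaleAbs(im,alpha=1.8)
cv2.imwrite('pics/crop.png',cv2.resize(im,(792,336),interpolation=cv2.INTER_CUBIC))
```

```text
(no output)
```

View pics/crop.png

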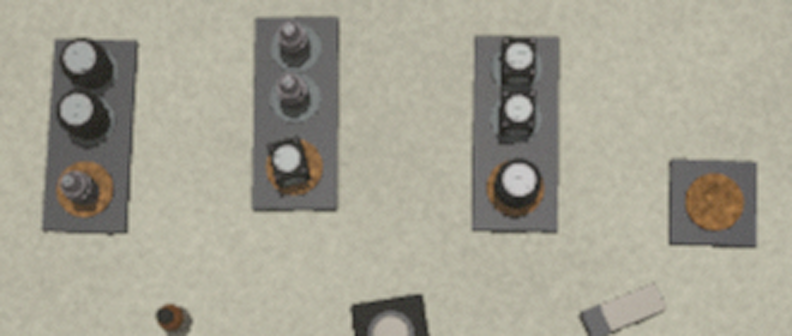

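The crop confirms the identities and puts the cube's yaw at about +14°. I'll take the average of the two views and start with the eyepiece, moving it to the spare pad.

```bash
python3 -m crank '{"steps":[[[0.33,-0.9,-0.13],[0,0,0.15]],[[0.33,-0.9,-0.13],[0,0,0.15]],[[0.33,-0.9,-0.13],[0,0,0.15]],[[0.33,-0.9,-0.13],[0,0,0.15]],[[0.33,-0.9,-0.13],[0,0,0.15]],[[0.33,-0.9,-0.13],[0,0,0.15]],[[0.33,-0.9,-0.13],[0,0,0.15]],[[0.33,-0.9,-0.13],[0,0,0.15]],[[0.33,-0.9,-0.13],[0,0,0.15]],[[0.33,-0.9,-0.13],[0,0,0.15]]]}' 87 20
python3 -m crank '{"steps":[[[0.33,-0.9,-0.13],[0,0,0.15]],[[0.33,-0.9,-0.13],[0,0,0.15]],[[0.33,-0.9,-0.13],[0,0,0.15]],[[0.33,-0.9,-0.13],[0,0,0.15]],[[0.33,-0.9,-0.13],[0,0,0.15]],[[0.33,-0.9,-0.13],[0,0,0.15]],[[0.33,-0.9,-0.13],[0,0,0.15]],[[0.33,-0.9,-0.13],[0,0,0.15]],[[0.33,-0.9,-0.13],[0,0,0.15]],[[0.33,-0.9,-0.13],[0,0,0.15]]]}'
```

```text
time: 0.93
ee_pos: [0.3379, 0.3442, 0.1896]
eef_rot: [0.144, 0.99, -0.0, -0.0]
ft_force: [0.4, 1.5, -0.6]
width: 0.0871
grip_force: 0.0
time: 1.77
ee_pos: [0.4203, 0.1193, 0.1573]
eef_rot: [0.079, 0.997, 0.0, -0.0]
ft_force: [0.8, 0.4, 0.1]
width: 0.0868
grip_force: 0.0
```

```bash
python3 -m crank '{"steps":[[[0.32,-0.97,-0.15],[0,0,0.14]],[[0.32,-0.97,-0.15],[0,0,0.14]],[[0.32,-0.97,-0.15],[0,0,0.14]],[[0.32,-0.97,-0.15],[0,0,0.14]],[[0.32,-0.97,-0.15],[0,0,0.14]],[[0.32,-0.97,-0.15],[0,0,0.14]],[[0.32,-0.97,-0.15],[0,0,0.14]],[[0.32,-0.97,-0.15],[0,0,0.14]],[[0.32,-0.97,-0.15],[0,0,0.14]],[[0.32,-0.97,-0.15],[0,0,0.14]]]}'
python3 -m crank '{"steps":[[[0,0,0],[0,0,0]],[[0,0,0],[0,0,0]]]}'
python3 - <<'E'
from bench import cams
import cv2,numpy as np
c=cams.camera('wrist');cv2.imwrite('pics/w1.png',c['pixels']);np.savez('w1.npz',**c);print(c['vfov'],np.round(c['T'],3).tolist())
E
```

```text
time: 2.6
ee_pos: [0.5003, -0.1232, 0.1197]
eef_rot: [0.018, 1.0, 0.0, -0.0]
ft_force: [0.4, 0.4, -0.6]
width: 0.0867
grip_force: 0.0
time: 2.77
ee_pos: [0.4999, -0.1234, 0.1195]
eef_rot: [0.02, 1.0, -0.0, -0.001]
ft_force: [0.3, 0.8, 0.4]
width: 0.0869
grip_force: 0.0
65.70646984690485 [[0.039, -0.969, -0.242, 0.432], [0.999, 0.037, 0.01, -0.122], [-0.001, -0.242, 0.97, 0.283], [0.0, 0.0, 0.0, 1.0]]
```

View pics/w1.png

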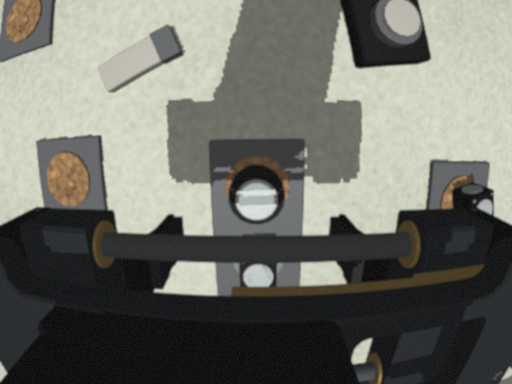

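The wrist view shows the eyepiece at about (256,198), centred between the fingers, with the spare pad at (68,179). I'll check both by casting fisheye rays.

```bash
cat >> h.py <<'E'
def wplane(c,uv,h):
    uv=np.asarray(uv,float);f=192/np.tan(np.radians(float(c['vfov']))/2)
    x=uv[:,0]-c['cx'];y=uv[:,1]-c['cy'];r=np.hypot(x,y)+1e-9;s=np.sin(r/f)/r
    d=np.c_[x*s,-y*s,-np.cos(r/f)]@c['T'][:3,:3].T
    o=c['T'][:3,3];return (o+d*((h-o[2])/d[:,2])[:,None])[:,:2]
def wmask(c,m,box,h):
    u0,v0,u1,v1=box;v,u=np.nonzero(m[v0:v1,u0:u1]);q=wplane(c,np.c_[u+u0,v+v0],h).astype(np.float32)
    R=cv2.minAreaRect(q);C=cv2.minEnclosingCircle(q);return len(u),np.round(R[0],4),np.round(R[1],4),np.round(R[2],1),'circ',np.round(C[0],4),round(C[1],4)
E
python3 - <<'E'
from h import *
c=dict(np.load('w1.npz'));b=c['pixels'].astype(int);cork=b[...,2]-b[...,0]>35
print('spare',wmask(c,cork,(35,135,105,210),.011))
print('cubT cork',wmask(c,cork,(215,145,305,205),.011))
print('lens',wmask(c,b.min(-1)>120,(228,172,285,225),.055))
g=b.max(-1);print('plate near edge',wplane(c,[[210,142],[304,140],[215,290],[299,290]],.008).round(4))
print('spare plate',wplane(c,[[38,141],[102,136]],.008).round(4))
E
```

```text
spare (1791, array([ 0.48  , -0.3296]), array([0.0588, 0.06  ]), np.float64(77.7), 'circ', array([ 0.4798, -0.3298]), 0.0307)
cubT cork (438, array([ 0.4878, -0.1226]), array([0.0589, 0.0388]), np.float64(84.7), 'circ', array([ 0.4973, -0.1236]), 0.0299)
lens (1210, array([ 0.4976, -0.1245]), array([0.0321, 0.0308]), np.float64(87.8), 'circ', array([ 0.4969, -0.1243]), 0.0171)
plate near edge [[ 0.4527 -0.1656]
 [ 0.4542 -0.078 ]
 [ 0.6115 -0.1738]
 [ 0.6151 -0.0819]]
spare plate [[ 0.434  -0.3682]
 [ 0.4382 -0.2781]]
```

```bash
python3 -m crank '{"steps":[[[0,0,-0.6],[0,0,0]],[[0,0,-0.6],[0,0,0]],[[0,0,-0.6],[0,0,0]],[[0,0,-0.5],[0,0,0]],[[0,0,-0.5],[0,0,0]],[[0,0,-0.4],[0,0,0]],[[0,0,-0.4],[0,0,0]],[[0,0,-0.25],[0,0,0]],[[0,0,-0.2],[0,0,0]],[[0,0,0],[0,0,0]]]}'
python3 -m crank '{"steps":[[[0,0,0],[0,0,0]],[[0,0,0],[0,0,0]],[[0,0,0],[0,0,0]],[[0,0,0],[0,0,0]],[[0,0,0],[0,0,0]],[[0,0,0],[0,0,0]],[[0,0,0],[0,0,0]],[[0,0,0],[0,0,0]],[[0,0,0],[0,0,0]],[[0,0,0],[0,0,0]]]}' 30 20
```

```text
time: 3.65
ee_pos: [0.4999, -0.1217, 0.0181]
eef_rot: [0.018, 1.0, 0.0, -0.001]
ft_force: [-0.2, 0.3, -0.6]
width: 0.087
grip_force: 0.0
time: 4.48
ee_pos: [0.5004, -0.1221, 0.0189]
eef_rot: [0.018, 1.0, 0.0, 0.0]
ft_force: [-0.3, 0.4, 2.0]
width: 0.0462
grip_force: 20.0
```

```bash
python3 -m crank '{"steps":[[[0,0,0.2],[0,0,0]],[[0,0,0.3],[0,0,0]],[[0,0,0.5],[0,0,0]],[[0,0,0.5],[0,0,0]],[[0,0,0.5],[0,0,0]],[[0,0,0.5],[0,0,0]],[[0,0,0.5],[0,0,0]],[[0,0,0.5],[0,0,0]],[[0,0,0.3],[0,0,0]],[[0,0,0.2],[0,0,0]]]}'
python3 -m crank '{"steps":[[[-0.05,-0.5,0],[0,0,0]],[[-0.08,-0.9,0],[0,0,0]],[[-0.09,-1,0],[0,0,0]],[[-0.09,-1,0],[0,0,0]],[[-0.09,-1,0],[0,0,0]],[[-0.09,-1,0],[0,0,0]],[[-0.09,-1,0],[0,0,0]],[[-0.08,-0.9,0],[0,0,0]],[[-0.05,-0.6,0],[0,0,0]],[[-0.05,-0.3,0],[0,0,0]]]}'
python3 -m crank '{"steps":[[[0,0,0],[0,0,0]],[[0,0,0],[0,0,0]]]}'
python3 - <<'E'
from bench import cams
import cv2,numpy as np
c=cams.camera('wrist');cv2.imwrite('pics/w2.png',c['pixels']);np.savez('w2.npz',**c)
E
```

```text
time: 5.32
ee_pos: [0.5006, -0.1221, 0.1201]
eef_rot: [0.018, 1.0, 0.0, 0.001]
ft_force: [0.2, -0.5, -1.9]
width: 0.0463
grip_force: 20.0
time: 6.15
ee_pos: [0.4802, -0.3293, 0.1186]
eef_rot: [0.02, 1.0, -0.0, -0.0]
ft_force: [0.1, -0.4, -2.1]
width: 0.0467
grip_force: 20.0
time: 6.32
ee_pos: [0.4812, -0.3263, 0.1185]
eef_rot: [0.018, 1.0, 0.0, -0.0]
ft_force: [-0.1, 1.0, -0.5]
width: 0.0468
grip_force: 20.0
```

View pics/w2.png

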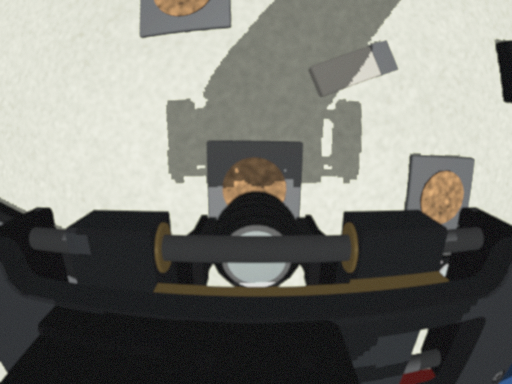

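The eyepiece is held above the spare pad (cork at about (254,187)). Now I'll lower it and release.

```bash
python3 -m crank '{"steps":[[[0,0,-0.4],[0,0,0]],[[0,0,-0.6],[0,0,0]],[[0,0,-0.6],[0,0,0]],[[0,0,-0.6],[0,0,0]],[[0,0,-0.6],[0,0,0]],[[0,0,-0.5],[0,0,0]],[[0,0,-0.3],[0,0,0]],[[0,0,-0.2],[0,0,0]],[[0,0,-0.1],[0,0,0]],[[0,0,-0.06],[0,0,0]]]}'
python3 -m crank '{"steps":[[[0,0,0],[0,0,0]],[[0,0,0],[0,0,0]]]}'
```

```text
time: 7.2
ee_pos: [0.4815, -0.327, 0.0198]
eef_rot: [0.018, 1.0, -0.0, 0.0]
ft_force: [-0.4, 0.1, -1.4]
width: 0.0467
grip_force: 20.0
time: 7.37
ee_pos: [0.4816, -0.3272, 0.0204]
eef_rot: [0.018, 1.0, -0.0, 0.0]
ft_force: [-0.5, -0.9, -2.7]
width: 0.0466
grip_force: 20.0
```

```bash
python3 -m crank '{"steps":[[[0,0,-0.03],[0,0,0]],[[0,0,-0.02],[0,0,0]],[[0,0,0],[0,0,0]]]}'
python3 -m crank '{"steps":[[[0,0,0],[0,0,0]],[[0,0,0],[0,0,0]],[[0,0,0],[0,0,0]],[[0,0,0],[0,0,0]],[[0,0,0],[0,0,0]],[[0,0,0],[0,0,0]],[[0,0,0],[0,0,0]],[[0,0,0],[0,0,0]]]}' 87
python3 -m crank '{"steps":[[[0,0,0.2],[0,0,0]],[[0,0,0.4],[0,0,0]],[[0,0,0.6],[0,0,0]],[[0,0,0.6],[0,0,0]],[[0,0,0.6],[0,0,0]],[[0,0,0.6],[0,0,0]],[[0,0,0.6],[0,0,0]],[[0,0,0.4],[0,0,0]],[[0,0,0],[0,0,0]],[[0,0,0],[0,0,0]]]}'
python3 - <<'E'
from bench import cams
import cv2,numpy as np
c=cams.camera('wrist');cv2.imwrite('pics/w3.png',c['pixels']);np.savez('w3.npz',**c)
c=cams.camera('top');np.savez('t3.npz',**c)
from h import *
P=cloud(c);k=P[(np.hypot(P[...,0]-.4815,P[...,1]+.327)<.04)&(P[...,2]>.025)&(P[...,2]<.08)];print(len(k),k.mean(0) if len(k) else'')
E
```

```text
time: 7.62
ee_pos: [0.4816, -0.3271, 0.019]
eef_rot: [0.018, 1.0, -0.0, 0.0]
ft_force: [-0.0, 0.4, 1.4]
width: 0.0463
grip_force: 20.0
time: 8.28
ee_pos: [0.4813, -0.327, 0.0186]
eef_rot: [0.018, 1.0, 0.0, -0.0]
ft_force: [-0.0, 0.1, 0.1]
width: 0.0852
grip_force: 0.0
time: 9.12
ee_pos: [0.4815, -0.327, 0.119]
eef_rot: [0.018, 1.0, -0.0, 0.001]
ft_force: [-0.2, -0.3, -0.0]
width: 0.0869
grip_force: 0.0
0
```

View pics/w3.png

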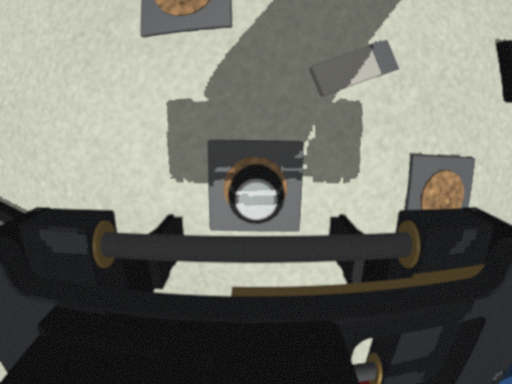

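The eyepiece stands centred on the spare pad at about (256,197). Next is the cube.

```bash
python3 -m crank '{"steps":[[[0.09,0.6,0],[0,0,0.16]],[[0.09,0.9,0],[0,0,0.16]],[[0.09,0.9,0],[0,0,0.16]],[[0.09,0.9,0],[0,0,0.16]],[[0.09,0.9,0],[0,0,0.16]],[[0.09,0.9,0],[0,0,0.16]],[[0.09,0.9,0],[0,0,0.16]],[[0.09,0.9,0],[0,0,0.16]],[[0.09,0.9,0],[0,0,0.16]],[[0.09,0.9,0],[0,0,0.16]]]}'
python3 -m crank '{"steps":[[[0.09,0.95,0],[0,0,0.16]],[[0.09,0.95,0],[0,0,0.16]],[[0.09,0.95,0],[0,0,0.16]],[[0.09,0.95,0],[0,0,0.16]],[[0.09,0.95,0],[0,0,0.16]],[[0.09,0.95,0],[0,0,0.16]],[[0.09,0.95,0],[0,0,0.16]],[[0.09,0.95,0],[0,0,0.16]],[[0.07,0.8,0],[0,0,0.16]],[[0,0.4,0],[0,0,0.16]]]}'
python3 -m crank '{"steps":[[[0,0,0],[0,0,0]],[[0,0,0],[0,0,0]]]}'
python3 - <<'E'
from bench import cams
from h import *
c=cams.camera('wrist');cv2.imwrite('pics/w4.png',c['pixels']);np.savez('w4.npz',**c)
c=cams.camera('top');np.savez('t4.npz',**c)
P=cloud(c);k=P[(np.hypot(P[...,0]-.4815,P[...,1]+.327)<.04)&(P[...,2]>.025)&(P[...,2]<.08)];print(len(k),cv2.minAreaRect(k[:,:2].astype(np.float32)) if len(k) else'')
E
```

```text
time: 10.05
ee_pos: [0.5032, -0.1083, 0.1177]
eef_rot: [-0.052, 0.999, 0.0, -0.001]
ft_force: [-0.3, -0.1, 0.3]
width: 0.0871
grip_force: 0.0
time: 10.88
ee_pos: [0.5231, 0.1134, 0.1178]
eef_rot: [-0.123, 0.992, 0.0, -0.001]
ft_force: [-0.4, 0.4, -0.7]
width: 0.0872
grip_force: 0.0
time: 11.05
ee_pos: [0.5234, 0.1097, 0.1182]
eef_rot: [-0.121, 0.993, -0.0, -0.0]
ft_force: [-0.1, -0.2, 0.5]
width: 0.087
grip_force: 0.0
340 ((0.4809430241584778, -0.32682493329048157), (0.04457340016961098, 0.04661637172102928), 87.96186828613281)
```

View pics/w4.png

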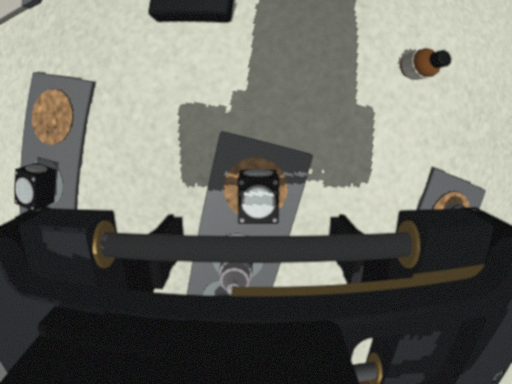

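The cube is square with the fingers, its top spanning (238–279, 169–222), and the cork of the cube tray is clear at (52,117).

Run:
```python
from h import *
c=dict(np.load('w4.npz'));b=c['pixels'].astype(int);cork=b[...,2]-b[...,0]>35
print('cubT cork',wmask(c,cork,(25,80,80,150),.011))
print('lens',wmask(c,b.min(-1)>110,(240,180,280,222),.049))
print('dark top',wmask(c,b.max(-1)<45,(232,166,285,226),.049))
print(wplane(c,[[220,133],[312,154]],.008).round(4))
```

```text
cubT cork (1780, array([ 0.4969, -0.1237]), array([0.0598, 0.0598]), np.float64(10.2), 'circ', array([ 0.4972, -0.124 ]), 0.0306)
lens (819, array([0.5249, 0.1113]), array([0.0291, 0.03  ]), np.float64(13.9), 'circ', array([0.5285, 0.1119]), 0.0184)
dark top (536, array([0.5186, 0.1097]), array([0.0439, 0.0322]), np.float64(13.9), 'circ', array([0.5173, 0.1092]), 0.0244)
[[0.479  0.0641]
 [0.4772 0.1518]]
```

```bash
python3 -m crank '{"steps":[[[0.05,0.05,-0.6],[0,0,0]],[[0,0,-0.6],[0,0,0]],[[0,0,-0.6],[0,0,0]],[[0,0,-0.5],[0,0,0]],[[0,0,-0.5],[0,0,0]],[[0,0,-0.4],[0,0,0]],[[0,0,-0.4],[0,0,0]],[[0,0,-0.25],[0,0,0]],[[0,0,-0.2],[0,0,0]],[[0,0,0],[0,0,0]]]}'
python3 -m crank '{"steps":[[[0,0,0],[0,0,0]],[[0,0,0],[0,0,0]],[[0,0,0],[0,0,0]],[[0,0,0],[0,0,0]],[[0,0,0],[0,0,0]],[[0,0,0],[0,0,0]],[[0,0,0],[0,0,0]],[[0,0,0],[0,0,0]],[[0,0,0],[0,0,0]],[[0,0,0],[0,0,0]]]}' 20 20
```

```text
time: 11.98
ee_pos: [0.5244, 0.1114, 0.0165]
eef_rot: [-0.121, 0.993, -0.0, -0.001]
ft_force: [-1.3, -0.3, 0.8]
width: 0.0869
grip_force: 0.0
time: 12.82
ee_pos: [0.5248, 0.1118, 0.0173]
eef_rot: [-0.121, 0.993, 0.0, -0.0]
ft_force: [-0.4, 0.3, 0.3]
width: 0.0341
grip_force: 20.0
```

```bash
python3 -m crank '{"steps":[[[0,0,0.2],[0,0,0]],[[0,0,0.3],[0,0,0]],[[0,0,0.5],[0,0,0]],[[0,0,0.5],[0,0,0]],[[0,0,0.5],[0,0,0]],[[0,0,0.5],[0,0,0]],[[0,0,0.5],[0,0,0]],[[0,0,0.5],[0,0,0]],[[0,0,0.3],[0,0,0]],[[0,0,0.2],[0,0,0]]]}'
python3 -m crank '{"steps":[[[-0.07,-0.4,0],[0,0,-0.3]],[[-0.1,-0.9,0],[0,0,-0.3]],[[-0.1,-1,0],[0,0,-0.3]],[[-0.1,-1,0],[0,0,-0.3]],[[-0.1,-1,0],[0,0,-0.3]],[[-0.1,-1,0],[0,0,-0.3]],[[-0.1,-1,0],[0,0,-0.3]],[[-0.1,-1,0],[0,0,-0.3]],[[-0.1,-0.9,0],[0,0,-0.3]],[[-0.1,-0.6,0],[0,0,-0.3]]]}'
python3 -m crank '{"steps":[[[-0.1,-0.4,0],[0,0,-0.1]],[[0,-0.17,0],[0,0,0]],[[0,0,0],[0,0,0]],[[0,0,0],[0,0,0]]]}'
```

```text
time: 13.65
ee_pos: [0.5253, 0.1118, 0.1187]
eef_rot: [-0.121, 0.993, 0.0, 0.001]
ft_force: [-0.1, -0.8, -1.8]
width: 0.0339
grip_force: 20.0
time: 14.48
ee_pos: [0.4988, -0.1124, 0.1168]
eef_rot: [0.013, 1.0, -0.0, -0.001]
ft_force: [-0.1, 0.1, -1.0]
width: 0.0338
grip_force: 20.0
time: 14.82
ee_pos: [0.4982, -0.1216, 0.1171]
eef_rot: [0.013, 1.0, 0.0, -0.0]
ft_force: [-0.1, 0.9, -1.9]
width: 0.0338
grip_force: 20.0
```

```bash
python3 -m crank '{"steps":[[[0,0,-0.4],[0,0,0]],[[0,0,-0.6],[0,0,0]],[[0,0,-0.6],[0,0,0]],[[0,0,-0.6],[0,0,0]],[[0,0,-0.6],[0,0,0]],[[0,0,-0.5],[0,0,0]],[[0,0,-0.3],[0,0,0]],[[0,0,-0.2],[0,0,0]],[[0,0,-0.1],[0,0,0]],[[0,0,-0.06],[0,0,0]]]}'
python3 -m crank '{"steps":[[[0,0,-0.01],[0,0,0]],[[0,0,0],[0,0,0]]]}'
```

```text
time: 15.65
ee_pos: [0.4982, -0.1222, 0.0182]
eef_rot: [0.014, 1.0, 0.0, 0.0]
ft_force: [0.3, 1.5, -1.6]
width: 0.0339
grip_force: 20.0
time: 15.82
ee_pos: [0.4984, -0.1225, 0.0185]
eef_rot: [0.014, 1.0, 0.0, 0.0]
ft_force: [-0.9, 0.6, -1.3]
width: 0.034
grip_force: 20.0
```

```bash
python3 -m crank '{"steps":[[[0,0,-0.03],[0,0,0]],[[0,0,-0.02],[0,0,0]],[[0,0,0],[0,0,0]]]}'
python3 -m crank '{"steps":[[[0,0,0],[0,0,0]],[[0,0,0],[0,0,0]],[[0,0,0],[0,0,0]],[[0,0,0],[0,0,0]],[[0,0,0],[0,0,0]],[[0,0,0],[0,0,0]],[[0,0,0],[0,0,0]],[[0,0,0],[0,0,0]]]}' 87
python3 -m crank '{"steps":[[[0,0,0.2],[0,0,0]],[[0,0,0.4],[0,0,0]],[[0,0,0.6],[0,0,0]],[[0,0,0.6],[0,0,0]],[[0,0,0.6],[0,0,0]],[[0,0,0.6],[0,0,0]],[[0,0,0.6],[0,0,0]],[[0,0,0.4],[0,0,0]],[[0,0,0.1],[0,0,0]],[[0,0,0],[0,0,0]]]}'
python3 -m crank '{"steps":[[[0.01,0.6,0],[0,0,0]],[[0.01,0.9,0],[0,0,0]],[[0.01,0.9,0],[0,0,0]],[[0.01,0.9,0],[0,0,0]],[[0.01,0.9,0],[0,0,0]],[[0.01,0.9,0],[0,0,0]],[[0.01,0.9,0],[0,0,0]],[[0.01,0.9,0],[0,0,0]],[[0.01,0.9,0],[0,0,0]],[[0.01,0.9,0],[0,0,0]]]}'
python3 -m crank '{"steps":[[[0.01,0.95,0],[0,0,0]],[[0.01,0.95,0],[0,0,0]],[[0.01,0.95,0],[0,0,0]],[[0.01,0.95,0],[0,0,0]],[[0.01,0.95,0],[0,0,0]],[[0.01,0.95,0],[0,0,0]],[[0.01,0.95,0],[0,0,0]],[[0,0.95,0],[0,0,0]],[[0,0.9,0],[0,0,0]],[[0,0.6,0],[0,0,0]]]}'
python3 -m crank '{"steps":[[[0,0.1,0],[0,0,0]],[[0,0,0],[0,0,0]]]}'
python3 - <<'E'
from bench import cams
from h import *
c=cams.camera('wrist');cv2.imwrite('pics/w5.png',c['pixels']);np.savez('w5.npz',**c)
c=cams.camera('top');np.savez('t5.npz',**c)
P=cloud(c);k=P[(np.hypot(P[...,0]-.498,P[...,1]+.122)<.04)&(P[...,2]>.02)&(P[...,2]<.08)];print(len(k),cv2.minAreaRect(k[:,:2].astype(np.float32)) if len(k) else'')
E
```

```text
time: 16.07
ee_pos: [0.4984, -0.1225, 0.0173]
eef_rot: [0.014, 1.0, 0.0, 0.0]
ft_force: [-1.1, 0.9, 3.9]
width: 0.0338
grip_force: 20.0
time: 16.73
ee_pos: [0.4981, -0.1225, 0.0168]
eef_rot: [0.014, 1.0, 0.0, 0.0]
ft_force: [0.1, 0.5, -0.2]
width: 0.0793
grip_force: 0.0
time: 17.57
ee_pos: [0.4985, -0.1225, 0.1202]
eef_rot: [0.014, 1.0, 0.0, 0.001]
ft_force: [0.5, 0.4, -1.0]
width: 0.0868
grip_force: 0.0
time: 18.4
ee_pos: [0.4998, 0.096, 0.1184]
eef_rot: [0.014, 1.0, -0.0, -0.001]
ft_force: [1.2, -0.2, 0.5]
width: 0.0868
grip_force: 0.0
time: 19.23
ee_pos: [0.5012, 0.3247, 0.118]
eef_rot: [0.013, 1.0, -0.0, -0.001]
ft_force: [-0.5, 0.2, -0.2]
width: 0.0875
grip_force: 0.0
time: 19.4
ee_pos: [0.5019, 0.3251, 0.1185]
eef_rot: [0.013, 1.0, -0.001, -0.0]
ft_force: [-0.4, -0.3, 0.5]
width: 0.0868
grip_force: 0.0
260 ((0.4989132285118103, -0.12368069589138031), (0.03281199187040329, 0.041421081870794296), 89.6083984375)
```

View pics/w5.png

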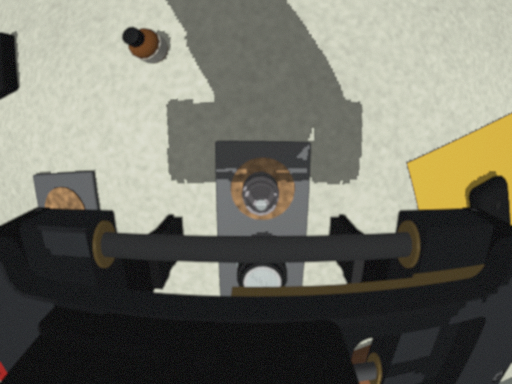

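The cube stands where I placed it. The objective is at (261,193), slightly to the +y side of the finger centre, and its pad's cork is at (262,188).

Run:
```python
from h import *
c=dict(np.load('w5.npz'));b=c['pixels'].astype(int);cork=b[...,2]-b[...,0]>35
print('eyeT cork',wmask(c,cork,(225,150,300,222),.011))
v,u=np.nonzero(cork[180:230,30:90]);v+=180;u+=30
q=wplane(c,np.c_[u,v],.011);i=np.argsort(q[:,0]);print('objT cork near x',q[i[5]],'y mid near',q[i[:40],1].mean(),q.min(0),q.max(0))
print('barrel', wplane(c,[[261,193],[261,205]],.045).round(4),wplane(c,[[261,200]],.071).round(4))
```

```text
eyeT cork (1415, array([0.5013, 0.3297]), array([0.0579, 0.0589]), np.float64(26.4), 'circ', array([0.501, 0.33 ]), 0.0302)
objT cork near x [0.49264648 0.11250076] y mid near 0.10822220209443685 [0.49242252 0.0789986 ] [0.51788462 0.13674756]
barrel [[0.4956 0.3282]
 [0.506  0.3279]] [[0.4942 0.3278]]
```

```bash
python3 -m crank '{"steps":[[[0,0.12,0],[0,0,0]],[[0,0,-0.6],[0,0,0]],[[0,0,-0.6],[0,0,0]],[[0,0,-0.6],[0,0,0]],[[0,0,-0.5],[0,0,0]],[[0,0,-0.5],[0,0,0]],[[0,0,-0.5],[0,0,0]],[[0,0,-0.4],[0,0,0]],[[0,0,-0.3],[0,0,0]],[[0,0,-0.06],[0,0,0]]]}'
python3 -m crank '{"steps":[[[0,0,0],[0,0,0]],[[0,0,0],[0,0,0]],[[0,0,0],[0,0,0]],[[0,0,0],[0,0,0]],[[0,0,0],[0,0,0]],[[0,0,0],[0,0,0]],[[0,0,0],[0,0,0]],[[0,0,0],[0,0,0]],[[0,0,0],[0,0,0]],[[0,0,0],[0,0,0]]]}' 15 20
python3 -m crank '{"steps":[[[0,0,0],[0,0,0]],[[0,0,0],[0,0,0]]]}'
```

```text
time: 20.33
ee_pos: [0.5017, 0.3275, 0.0163]
eef_rot: [0.014, 1.0, -0.001, -0.001]
ft_force: [0.1, -0.4, 0.3]
width: 0.0867
grip_force: 0.0
time: 21.17
ee_pos: [0.5023, 0.328, 0.0178]
eef_rot: [0.014, 1.0, 0.0, 0.0]
ft_force: [0.1, -0.8, -0.0]
width: 0.0302
grip_force: 20.0
time: 21.33
ee_pos: [0.5023, 0.328, 0.0179]
eef_rot: [0.014, 1.0, 0.0, 0.0]
ft_force: [0.1, -0.7, 0.9]
width: 0.0306
grip_force: 20.0
```

```bash
python3 -m crank '{"steps":[[[0,0,0.2],[0,0,0]],[[0,0,0.3],[0,0,0]],[[0,0,0.5],[0,0,0]],[[0,0,0.5],[0,0,0]],[[0,0,0.5],[0,0,0]],[[0,0,0.5],[0,0,0]],[[0,0,0.5],[0,0,0]],[[0,0,0.5],[0,0,0]],[[0,0,0.3],[0,0,0]],[[0,0,0.2],[0,0,0]]]}'
python3 -m crank '{"steps":[[[0.08,-0.4,0],[0,0,0]],[[0.08,-0.9,0],[0,0,0]],[[0.08,-1,0],[0,0,0]],[[0.08,-1,0],[0,0,0]],[[0.08,-1,0],[0,0,0]],[[0.08,-1,0],[0,0,0]],[[0.08,-1,0],[0,0,0]],[[0.08,-1,0],[0,0,0]],[[0.08,-0.8,0],[0,0,0]],[[0.08,-0.5,0],[0,0,0]]]}'
python3 -m crank '{"steps":[[[0.03,-0.18,0],[0,0,0]],[[0,0,0],[0,0,0]],[[0,0,0],[0,0,0]]]}'
```

```text
time: 22.17
ee_pos: [0.5027, 0.3283, 0.1194]
eef_rot: [0.014, 1.0, 0.001, 0.001]
ft_force: [-0.4, -0.2, -1.4]
width: 0.0306
grip_force: 20.0
time: 23.0
ee_pos: [0.5219, 0.1094, 0.1172]
eef_rot: [0.016, 1.0, -0.001, -0.001]
ft_force: [0.5, -0.8, -0.3]
width: 0.0305
grip_force: 20.0
time: 23.25
ee_pos: [0.5229, 0.1095, 0.1176]
eef_rot: [0.014, 1.0, 0.0, -0.0]
ft_force: [-0.0, 0.9, -1.4]
width: 0.0304
grip_force: 20.0
```

```bash
python3 -m crank '{"steps":[[[0,0,-0.4],[0,0,0]],[[0,0,-0.6],[0,0,0]],[[0,0,-0.6],[0,0,0]],[[0,0,-0.6],[0,0,0]],[[0,0,-0.6],[0,0,0]],[[0,0,-0.5],[0,0,0]],[[0,0,-0.3],[0,0,0]],[[0,0,-0.2],[0,0,0]],[[0,0,-0.1],[0,0,0]],[[0,0,-0.05],[0,0,0]]]}'
python3 -m crank '{"steps":[[[0,0,-0.01],[0,0,0]],[[0,0,0],[0,0,0]]]}'
```

```text
time: 24.08
ee_pos: [0.5231, 0.1089, 0.0189]
eef_rot: [0.014, 1.0, 0.0, -0.0]
ft_force: [-0.3, 0.2, -1.2]
width: 0.0304
grip_force: 20.0
time: 24.25
ee_pos: [0.5234, 0.1087, 0.0193]
eef_rot: [0.014, 1.0, 0.0, 0.0]
ft_force: [0.1, 0.3, -1.2]
width: 0.0303
grip_force: 20.0
```

```bash
python3 -m crank '{"steps":[[[0,0,-0.03],[0,0,0]],[[0,0,-0.025],[0,0,0]],[[0,0,0],[0,0,0]]]}'
python3 -m crank '{"steps":[[[0,0,0],[0,0,0]],[[0,0,0],[0,0,0]],[[0,0,0],[0,0,0]],[[0,0,0],[0,0,0]],[[0,0,0],[0,0,0]],[[0,0,0],[0,0,0]],[[0,0,0],[0,0,0]],[[0,0,0],[0,0,0]]]}' 87
python3 -m crank '{"steps":[[[0,0,0.2],[0,0,0]],[[0,0,0.4],[0,0,0]],[[0,0,0.6],[0,0,0]],[[0,0,0.6],[0,0,0]],[[0,0,0.6],[0,0,0]],[[0,0,0.6],[0,0,0]],[[0,0,0.6],[0,0,0]],[[0,0,0.4],[0,0,0]],[[0,0,0.1],[0,0,0]],[[0,0,0],[0,0,0]]]}'
python3 -m crank '{"steps":[[[-0.08,-0.6,0],[0,0,0]],[[-0.08,-0.9,0],[0,0,0]],[[-0.08,-0.9,0],[0,0,0]],[[-0.08,-0.9,0],[0,0,0]],[[-0.08,-0.9,0],[0,0,0]],[[-0.08,-0.9,0],[0,0,0]],[[-0.08,-0.9,0],[0,0,0]],[[-0.08,-0.9,0],[0,0,0]],[[-0.08,-0.9,0],[0,0,0]],[[-0.08,-0.9,0],[0,0,0]]]}'
python3 -m crank '{"steps":[[[-0.09,-0.9,0],[0,0,0]],[[-0.09,-0.9,0],[0,0,0]],[[-0.09,-0.9,0],[0,0,0]],[[-0.09,-0.9,0],[0,0,0]],[[-0.09,-0.9,0],[0,0,0]],[[-0.09,-0.9,0],[0,0,0]],[[-0.09,-0.9,0],[0,0,0]],[[-0.09,-0.9,0],[0,0,0]],[[-0.09,-0.8,0],[0,0,0]],[[-0.07,-0.6,0],[0,0,0]]]}'
python3 -m crank '{"steps":[[[0,-0.12,0],[0,0,0]],[[0,0,0],[0,0,0]],[[0,0,0],[0,0,0]]]}'
python3 - <<'E'
from bench import cams
from h import *
c=cams.camera('scene');cv2.imwrite('pics/s6.png',c['pixels'])
c=cams.camera('top');np.savez('t6.npz',**c)
P=cloud(c);k=P[(np.hypot(P[...,0]-.523,P[...,1]-.1085)<.04)&(P[...,2]>.05)&(P[...,2]<.08)];print(len(k),cv2.minAreaRect(k[:,:2].astype(np.float32)) if len(k) else'')
E
```

```text
time: 24.5
ee_pos: [0.5233, 0.1086, 0.0178]
eef_rot: [0.014, 1.0, 0.0, 0.0]
ft_force: [0.6, -0.3, -0.4]
width: 0.0304
grip_force: 20.0
time: 25.17
ee_pos: [0.523, 0.1085, 0.0174]
eef_rot: [0.014, 1.0, 0.0, -0.0]
ft_force: [0.1, -0.8, -0.1]
width: 0.076
grip_force: 0.0
time: 26.0
ee_pos: [0.5235, 0.1087, 0.1209]
eef_rot: [0.014, 1.0, 0.0, 0.001]
ft_force: [0.6, 0.1, -0.4]
width: 0.0873
grip_force: 0.0
time: 26.83
ee_pos: [0.5017, -0.1109, 0.119]
eef_rot: [0.014, 1.0, -0.0, -0.001]
ft_force: [-0.1, 0.1, -0.2]
width: 0.087
grip_force: 0.0
time: 27.67
ee_pos: [0.479, -0.3265, 0.119]
eef_rot: [0.015, 1.0, -0.0, -0.001]
ft_force: [-0.1, -0.1, 0.4]
width: 0.0871
grip_force: 0.0
time: 27.92
ee_pos: [0.4807, -0.3263, 0.1193]
eef_rot: [0.014, 1.0, 0.0, -0.001]
ft_force: [-0.2, 1.3, -1.0]
width: 0.0869
grip_force: 0.0
97 ((0.5219133496284485, 0.1055147796869278), (0.02430317923426628, 0.02660408243536949), 88.2471694946289)
```

View pics/s6.png

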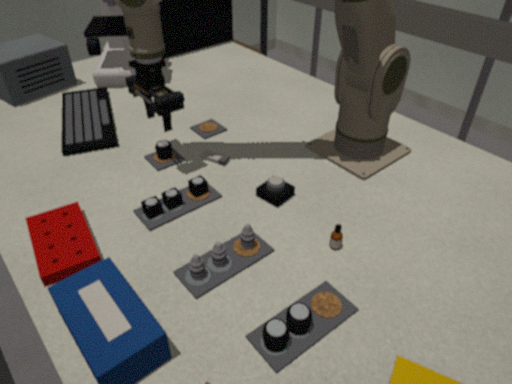

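The scene view shows:
- Objective upright on its own pad at (248,240).
- Cube on its own pad at (198,188).
- Eyepiece on the spare pad at (163,152), under the gripper.
- Eyepiece tray's pad free at (326,303).

Next I'll grasp the eyepiece.

```bash
python3 -m crank '{"steps":[[[0.03,-0.03,-0.6],[0,0,0]],[[0,0,-0.6],[0,0,0]],[[0,0,-0.6],[0,0,0]],[[0,0,-0.5],[0,0,0]],[[0,0,-0.5],[0,0,0]],[[0,0,-0.4],[0,0,0]],[[0,0,-0.4],[0,0,0]],[[0,0,-0.25],[0,0,0]],[[0,0,-0.17],[0,0,0]],[[0,0,0],[0,0,0]]]}'
python3 -m crank '{"steps":[[[0,0,0],[0,0,0]],[[0,0,0],[0,0,0]],[[0,0,0],[0,0,0]],[[0,0,0],[0,0,0]],[[0,0,0],[0,0,0]],[[0,0,0],[0,0,0]],[[0,0,0],[0,0,0]],[[0,0,0],[0,0,0]],[[0,0,0],[0,0,0]],[[0,0,0],[0,0,0]]]}' 30 20
python3 -m crank '{"steps":[[[0,0,0.2],[0,0,0]],[[0,0,0.3],[0,0,0]],[[0,0,0.5],[0,0,0]],[[0,0,0.5],[0,0,0]],[[0,0,0.5],[0,0,0]],[[0,0,0.5],[0,0,0]],[[0,0,0.5],[0,0,0]],[[0,0,0.5],[0,0,0]],[[0,0,0.3],[0,0,0]],[[0,0,0.2],[0,0,0]]]}'
```

```text
time: 28.85
ee_pos: [0.4815, -0.3276, 0.0187]
eef_rot: [0.014, 1.0, 0.0, -0.0]
ft_force: [-0.4, -0.4, -0.3]
width: 0.0871
grip_force: 0.0
time: 29.68
ee_pos: [0.4818, -0.3277, 0.0195]
eef_rot: [0.014, 1.0, 0.0, 0.0]
ft_force: [-1.1, 0.5, 1.9]
width: 0.0467
grip_force: 20.0
time: 30.52
ee_pos: [0.4822, -0.328, 0.1209]
eef_rot: [0.014, 1.0, -0.0, 0.001]
ft_force: [-0.4, 1.1, -1.9]
width: 0.0465
grip_force: 20.0
```

```bash
python3 -m crank '{"steps":[[[0.03,0.4,0],[0,0,0]],[[0.03,0.8,0],[0,0,0]],[[0.03,0.95,0],[0,0,0]],[[0.03,0.95,0],[0,0,0]],[[0.03,0.95,0],[0,0,0]],[[0.03,0.95,0],[0,0,0]],[[0.03,0.95,0],[0,0,0]],[[0.03,0.95,0],[0,0,0]],[[0.03,0.95,0],[0,0,0]],[[0.03,0.95,0],[0,0,0]]]}'
python3 -m crank '{"steps":[[[0.03,0.95,0],[0,0,0]],[[0.03,0.95,0],[0,0,0]],[[0.03,0.95,0],[0,0,0]],[[0.03,0.95,0],[0,0,0]],[[0.03,0.95,0],[0,0,0]],[[0.03,0.95,0],[0,0,0]],[[0.03,0.95,0],[0,0,0]],[[0.03,0.95,0],[0,0,0]],[[0.03,0.95,0],[0,0,0]],[[0.03,0.95,0],[0,0,0]]]}'
python3 -m crank '{"steps":[[[0.03,0.95,0],[0,0,0]],[[0.03,0.95,0],[0,0,0]],[[0.03,0.95,0],[0,0,0]],[[0.03,0.95,0],[0,0,0]],[[0.03,0.95,0],[0,0,0]],[[0.03,0.95,0],[0,0,0]],[[0.03,0.95,0],[0,0,0]],[[0.03,0.8,0],[0,0,0]],[[0,0.4,0],[0,0,0]],[[0,0,0],[0,0,0]]]}'
python3 -m crank '{"steps":[[[0,0,0],[0,0,0]],[[0,0,0],[0,0,0]]]}'
```

```text
time: 31.35
ee_pos: [0.4886, -0.1058, 0.1188]
eef_rot: [0.014, 1.0, 0.0, -0.001]
ft_force: [0.2, 0.0, -2.0]
width: 0.0465
grip_force: 20.0
time: 32.18
ee_pos: [0.4957, 0.1314, 0.1188]
eef_rot: [0.014, 1.0, -0.0, -0.001]
ft_force: [0.2, 0.3, -1.7]
width: 0.0465
grip_force: 20.0
time: 33.02
ee_pos: [0.5012, 0.3286, 0.1185]
eef_rot: [0.012, 1.0, -0.0, -0.001]
ft_force: [-0.4, 0.1, -1.4]
width: 0.0464
grip_force: 20.0
time: 33.18
ee_pos: [0.503, 0.3242, 0.1192]
eef_rot: [0.015, 1.0, -0.001, -0.0]
ft_force: [0.3, 0.1, -1.0]
width: 0.0465
grip_force: 20.0
```

```bash
python3 -m crank '{"steps":[[[0,0.17,-0.3],[0,0,0]],[[0,0,-0.6],[0,0,0]],[[0,0,-0.6],[0,0,0]],[[0,0,-0.6],[0,0,0]],[[0,0,-0.6],[0,0,0]],[[0,0,-0.5],[0,0,0]],[[0,0,-0.3],[0,0,0]],[[0,0,-0.2],[0,0,0]],[[0,0,-0.1],[0,0,0]],[[0,0,-0.1],[0,0,0]]]}'
python3 -m crank '{"steps":[[[0,0,-0.01],[0,0,0]],[[0,0,0],[0,0,0]],[[0,0,0],[0,0,0]]]}'
```

```text
time: 34.02
ee_pos: [0.5032, 0.3303, 0.0222]
eef_rot: [0.014, 1.0, 0.0, 0.0]
ft_force: [1.0, -0.1, -1.7]
width: 0.0463
grip_force: 20.0
time: 34.27
ee_pos: [0.5031, 0.3305, 0.0223]
eef_rot: [0.014, 1.0, 0.0, 0.0]
ft_force: [0.5, -0.0, -2.0]
width: 0.0466
grip_force: 20.0
```

```bash
python3 -m crank '{"steps":[[[0,0,-0.04],[0,0,0]],[[0,0,-0.04],[0,0,0]],[[0,0,-0.02],[0,0,0]],[[0,0,0],[0,0,0]]]}'
python3 -m crank '{"steps":[[[0,0,0],[0,0,0]],[[0,0,0],[0,0,0]],[[0,0,0],[0,0,0]],[[0,0,0],[0,0,0]],[[0,0,0],[0,0,0]],[[0,0,0],[0,0,0]],[[0,0,0],[0,0,0]],[[0,0,0],[0,0,0]]]}' 87
python3 -m crank '{"steps":[[[0,0,0.2],[0,0,0]],[[0,0,0.4],[0,0,0]],[[0,0,0.6],[0,0,0]],[[0,0,0.6],[0,0,0]],[[0,0,0.6],[0,0,0]],[[0,0,0.6],[0,0,0]],[[0,0,0.6],[0,0,0]],[[0,0,0.6],[0,0,0]],[[0,0,0.6],[0,0,0]],[[0,0,0.3],[0,0,0]]]}'
python3 -m crank '{"steps":[[[-0.5,0.9,0.2],[0,0,0]],[[-0.5,0.9,0.2],[0,0,0]],[[-0.5,0.9,0.2],[0,0,0]],[[-0.5,0.9,0.2],[0,0,0]],[[-0.5,0.9,0.2],[0,0,0]],[[-0.5,0.9,0.2],[0,0,0]],[[-0.5,0.9,0.2],[0,0,0]],[[-0.3,0.6,0],[0,0,0]],[[0,0.3,0],[0,0,0]],[[0,0,0],[0,0,0]]]}'
python3 - <<'E'
from bench import cams
from h import *
for n in('top','scene'):
    c=cams.camera(n);P=cloud(c);cv2.imwrite(f'pics/{n}7.png',c['pixels'])
    for o,x,y,lo in(('obj',.523,.1085,.05),('cube',.498,-.122,.02),('eye',.502,.33,.025),('bottle',.366,.231,.02)):
        k=P[(np.hypot(P[...,0]-x,P[...,1]-y)<.04)&(P[...,2]>lo)&(P[...,2]<.09)];print(n,o,len(k),np.round(cv2.minAreaRect(k[:,:2].astype(np.float32))[0],4) if len(k) else'',k[:,2].max() if len(k) else '')
E
```

```text
time: 34.6
ee_pos: [0.5029, 0.3303, 0.0195]
eef_rot: [0.014, 1.0, 0.0, 0.0]
ft_force: [-1.5, -1.3, 1.9]
width: 0.0466
grip_force: 20.0
time: 35.27
ee_pos: [0.5028, 0.3303, 0.0192]
eef_rot: [0.014, 1.0, 0.0, 0.0]
ft_force: [0.2, -0.6, -0.8]
width: 0.0853
grip_force: 0.0
time: 36.1
ee_pos: [0.5036, 0.3307, 0.1497]
eef_rot: [0.014, 1.0, 0.001, 0.001]
ft_force: [-0.1, -0.3, 0.3]
width: 0.0872
grip_force: 0.0
time: 36.93
ee_pos: [0.4072, 0.5113, 0.1812]
eef_rot: [0.013, 1.0, -0.0, -0.0]
ft_force: [0.2, 0.7, -0.8]
width: 0.0871
grip_force: 0.0
top obj 97 [0.522  0.1063] 0.07633341928125303
top cube 259 [ 0.4988 -0.1233] 0.05331266428410664
top eye 334 [0.5022 0.3274] 0.062125458159591807
top bottle 125 [0.3653 0.2268] 0.06882344732678258
scene obj 112 [0.524  0.1141] 0.07161847948185918
scene cube 279 [ 0.5005 -0.1193] 0.050469242903506406
scene eye 568 [0.5034 0.3333] 0.057723628358499424
scene bottle 199 [0.3684 0.235 ] 0.06581768683227107
```

View pics/top7.png

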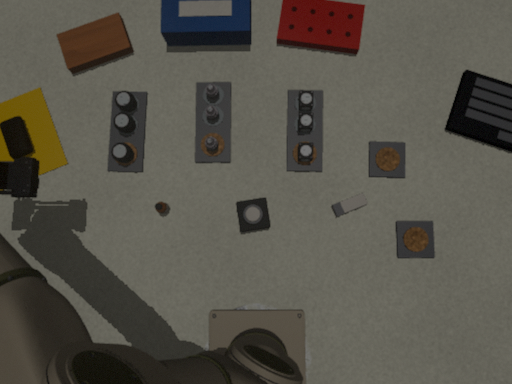

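The final view shows all three parts upright on their own pads, at (122,152), (212,145) and (305,152). The spare pad at (387,159) is empty and the bottle hasn't moved. I'm handing the job in.

```bash
python3 -c "
from bench import ticket
print(ticket.close_job())"
```

```text
the job is handed in; nothing more can be done
None
```

I handed the job in after about 37 s of robot time. The objective, eyepiece and cube each stand upright on their own tray's pad, the spare pad is empty again and the bottle hasn't moved; no verdict came back.

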